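# Snap the pump cap onto the bottle and keep it pressed

## Task

Take the pump cap (the wide collar with a narrow push-button on top) from the parts tray, set it upright on the neck of the bottle that stands in the sprung nest, and press it straight down until it snaps over the bead and is fully home. Keep pressing after the snap: the program finishes with the gripper still pushing on the cap, holding the sprung nest at least 5 mm below its rest height. Leave the other tray parts, the loose bottle and the scale where they are.

Things in the scene. Friction and masses are not known exactly. Their poses are not given: they have to be found in the camera images.
- cap: The pump cap, bare aluminium, about 45 g, upright in the tray: a hollow collar 40 mm across, 20 mm tall, open below, with a solid round push-button 18 mm across, 22 mm tall on top (42 mm in all; dark nozzle dot). Origin: centre of the collar's lower rim, z up its axis. Inside: a lip of 25 mm bore, 3 mm high, at the lower rim, then a 33 mm wide cavity with its ceiling at z = 15 mm.
- cap_shoulder (a point): Point on the cap's axis at the level of the collar's flat shoulder, 20 mm above its lower rim, where the push-button begins. Gripped round the button with the fingertips just above the shoulder, the cap can be pushed down by the tips on the shoulder. It fits the neck at any yaw.
- neck_top (a point): Centre of the neck's top on the square clear-glass bottle held upright in the sprung nest: bottle 52 x 52 x 60 mm, neck 19 mm tall, 21 mm across, tapered to 17 mm at the top. 139 mm above the bench at rest; z up; moves with the nest. The cap is home when its origin is 15 mm below this point (ceiling resting on the neck).
- bead (a point): Middle of the springy bead round the neck, 30 mm across, 7.4 mm below the neck top. The cap's lip meets it when the cap's origin is about 3 mm below the neck top; it takes about 8 to 13 N to pass, then the force falls suddenly and the cap can go home.
- nest (a joint): How far the sprung nest (dark steel plate 90 x 90 mm carrying the bottle) is pushed down, m: 0 at rest, 0.012 at its bottom stop, which may be reached. About 3 N starts it, then 1.5 N per mm (10 N at 5 mm, 20 N at 12 mm); released it springs back. As the cap snaps on, the nest springs up some mm, so the push must go on.
- stand: Steel base of the capping stand, 110 x 110 x 28 mm, fixed to the bench, with four guide posts and springs under the nest. Origin: centre of its underside on the bench; the bottle's axis is straight above it.
- tray: Flat black plastic parts tray, 100 x 260 mm, rim 10 mm high, floor 4 mm thick, fixed. Origin: centre of its underside; its long side lies along its y. Three parts stand in it in a row along y, about 75 mm apart, in any order.
- overcap: Bystander in the tray: plain solid aluminium cylinder 34 mm across, 36 mm tall, upright. Origin: centre of its underside.
- collar_ring: Bystander in the tray: low aluminium ring 36 mm across with a 24 mm hole, 12 mm tall. Origin: centre of its underside.
- spare_bottle: Bystander: a like bottle, 52 x 52 mm, 79 mm tall in all, standing loose on the bench. Origin: centre of its underside.
- scale: Bystander: flat grey pocket scale 75 x 125 mm, 19 mm tall, lying on the bench. Origin: centre of its underside.
There are look-alikes about, which are no part of the job. What is shaped like the cap but green, purple or turquoise is not meant.

How it is judged:
By the outcome, as a careful person would: the job done as asked, in the order asked, and still so for the second after the job is handed in, while the arm keeps its last pose, push and grip.
It also fails if it takes over 48 s, if anything falls off the work surface, if the arm or the gripper's body presses on something with over 40 N, if the wrist force passes 120 N, or if a joint passes its speed limit or range.

## Robot

A 6-joint arm with a two-finger parallel gripper is mounted at the origin on the work surface. World frame = base frame: x ahead of the robot, y to its left, z up, the work surface at z = 0. Lengths are in m, angles in degrees, forces in N, time in s.
With the tool pointing down it reaches from about 0.4 to 0.825 m from the base axis. Payload 7 kg.
Tool frame: the origin (TCP) lies midway between the tips of the shut fingers; the grasp point (between the pads) lies 19 mm behind it; z points along the fingers, y is the direction in which the jaws open and shut (so a half turn about z gives the same grasp; the last joint's range is limited). The gripper opens to 88 mm and grips with 3 to 60 N. Pads are 19 mm wide; open, the fingers measure 130 mm over their backs; the gripper's body (78 mm by 193 mm) begins 47 mm behind the grasp point.
Start: joints at [91.221, 20.546, 0.682, 0, -70.136, -16.507], TCP at [0.178, 0.651, 0.227] pointing down, gripper open.
Joint ranges: [-176.03, 176.03], [-82.01, 121.73], [-58.28, 71.71], [-173.87, 95.51], [-174.79, -0.11], [-173.66, 173.66]. Speed limits (degrees/s): [136.94, 136.94, 172.46, 180, 180, 180].

## Interface

Orientations are given as [roll, pitch, yaw] about the fixed x, y, z axes, in that order (R = Rz(yaw) Ry(pitch) Rx(roll)).
In Python, from plant import r gives the robot as it stands. The module is installed in compiled form; this text tells all that it offers.
- The arm moves only by the tool send_rows, never from a script. Its argument "motion" is a list of rows, each an object with "travel": the shift along the tool's x, y, z in m, a list of three; "spin": the turn about the tool's z in degrees. In form: [{"travel": [tx, ty, tz], "spin": spin}, ...]. A call has 1 to 5 rows; each row shifts and turns the pose as measured when the row begins, along the tool's axes as they then stand; what a row does not reach is not made up. A row lasts 1/12 s, in which the tool goes at most 41.7 mm and 7.16 degrees, less where a joint would pass 70% of its speed; a pose out of reach is approached as far as the arm can. A call is refused whole if a number of a shift passes 0.0417 or a number of a turn 7.16, either way. A call with a gripper value outside its range is refused whole. "gripper" is the gripper command: -1 is shut, 1 is fully open, values between are in proportion, set as the call begins (left out, the last holds). The fingers move at their own pace and stop on an object; "squeeze" is the grip in N (left out, the last holds). Time passes only in rows, so rows that do not move let the fingers close. It gives the time, the measured TCP pose, the force and the opening at its end, in the units of the state.
- r.get_state(): the state, without advancing time (a new reading comes with each control period).
- r.capture(name): name is "scene" or "side" or "wrist"; returns (picture, depth): 384x512x3 uint8, blue, green, red; 384x512 float32, m along the optical axis (not along the pixel's ray), 0 where there is no reading.
- r.get_calibration(name): a dict with "fov_y" (degrees; the focal length in pixels is half the picture's height over the tangent of half this angle, whatever the lens; pixels are square), "cx", "cy" (the principal point, pixels), "origin" and "orientation" of the camera in the world. Camera axes: x right, y down, z forward; pixel columns grow to the right and rows downward; lengths in m; the calibration is good to about 2 mm. A picture is of the moment at which its call begins: read the wrist's pose just before it. get_calibration takes no time and is no camera call; for the wrist camera it gives the pose at the moment of the call.
- r.close_job(): hands the job in, once; it reports no verdict.
Trained networks look in the newest picture that a camera, given by its name, has taken for a name from the list of things; names that differ only in an ending like _2 or _b are one class to them, and where a whole thing is asked for, a point or a joint stands for the part that bears it (a point fixed in the world has none). Each returns a list of dicts, best first, with "conf" (0 to 1); they miss things now and then, are a little off and sometimes report something else, mostly with a low value. They report only what shows in the picture. A call takes as long as a camera call. They do not tell look-alikes from the thing itself.
- r.boxes_of(camera, target): "at" ([x, y, z] in m, in the coordinates of the camera as it stood for that picture, good to about 4 mm: the middle of the surface that is visible of it).
- r.pinpoint(camera, target): "at" ([x, y, z] in m, in the coordinates of the camera as it stood for that picture, good to about 4 mm: a listed point, or the origin of a listed thing).
The state is a dict: "time_s": time; "joints": joint angles; "qd": joint speeds; "joint_torque": joint torques, N m; "tcp_pos": TCP position; "eef_rot": TCP orientation; "contact_force": force on the tool from outside, world axes, zero at the start; "moment": the same for the moment, N m; "gripper_width": finger opening in m.
Only numpy, scipy, OpenCV 4.12 (cv2) and the standard library are available. Lean on these libraries where they do the work, as an engineer would, in place of code of your own. Each camera call takes 0.05 s, during which the arm holds its last target. There are 200 camera calls.

## Working session

There is one attempt and no reset: what is moved stays moved. The work goes in short steps, Python scripts to look and compute and a tool call to move; the robot and the scene stay as the last step left them, time stands still between calls to the robot, and variables do not carry over. Pictures are saved under pics/ and viewed, about 8 in all and at most 12, crops included, and the job is handed in when it is done.

Besides the shell and the picture viewer there is one more tool, called after "Emit:" by a JSON object that holds its "method" and its "body". send_rows: Moves the arm, as the interface text tells. Its arguments: {"type":"object","properties":{"motion":{"type":"array"},"gripper":{"type":"number"},"squeeze":{"type":"number"}},"required":["motion"]}

```bash
mkdir -p pics; cat > h.py <<'E'
import numpy as np, cv2
from scipy.spatial.transform import Rotation as R
from plant import r
def cal(n):
    c=r.get_calibration(n); return c
def Rm(c):
    o=np.array(c["orientation"],float)
    return o if o.shape==(3,3) else R.from_euler('xyz',o,degrees=True).as_matrix()
def w(c,p): return Rm(c)@np.array(p)+np.array(c["origin"])
def px(c,p):
    q=Rm(c).T@(np.array(p)-np.array(c["origin"])); f=192/np.tan(np.radians(c["fov_y"]/2))
    return [c["cx"]+f*q[0]/q[2], c["cy"]+f*q[1]/q[2]]
def cloud(c,d):
    f=192/np.tan(np.radians(c["fov_y"]/2)); v,u=np.mgrid[:384,:512]
    P=np.dstack([(u-c["cx"])/f*d,(v-c["cy"])/f*d,d])
    return P@Rm(c).T+np.array(c["origin"])
E
python3 - <<'E'
from h import *
print(r.get_state()["eef_rot"])
ims=[]
for n in ["scene","side"]:
    c=cal(n); im,d=r.capture(n); cv2.imwrite(f"pics/{n}0.png",im); print(n,c)
    for t in ["cap","neck_top","tray","stand","overcap","collar_ring","spare_bottle","scale"]:
        for x in r.pinpoint(n,t)[:4]:
            P=w(c,x["at"]); print(t,round(x["conf"],2),P.round(3),np.round(px(c,P)))
E
```

```text
[ 1.79905530e+02 -9.08062693e-03 -1.52954392e+01]
scene {'fov_y': 45.079140209070104, 'cx': 260.980634221833, 'cy': 196.39006863737762, 'origin': array([ 1.0276181 , -0.66593821,  0.91852294]), 'orientation': array([-139.50644925,    0.46717684,   36.05537716])}
cap 0.93 [ 0.509 -0.488  0.   ] [118. 316.]
cap 0.64 [ 0.416 -0.328 -0.002] [141. 245.]
cap 0.6 [ 0.411 -0.414 -0.001] [113. 269.]
cap 0.58 [ 0.538 -0.346  0.003] [173. 275.]
neck_top 0.57 [0.51  0.228 0.14 ] [303.  95.]
tray 0.62 [ 0.564 -0.282  0.001] [200. 262.]
stand 0.91 [0.507 0.223 0.001] [298. 134.]
overcap 0.58 [ 0.596 -0.208 -0.001] [231. 248.]
collar_ring 0.5 [0.509 0.223 0.129] [301.  99.]
collar_ring 0.43 [ 0.555 -0.285  0.   ] [197. 261.]
spare_bottle 0.61 [ 0.786 -0.074  0.   ] [328. 248.]
scale 0.67 [ 0.741  0.277 -0.003] [378. 157.]
scale 0.51 [0.512 0.224 0.138] [303.  96.]
side {'fov_y': 46.719149938346796, 'cx': 252.45714763020743, 'cy': 191.86174493031922, 'origin': array([0.1540265 , 0.57075586, 0.79594028]), 'orientation': array([-130.17665171,    0.17228612, -145.82714812])}
cap 0.75 [ 0.412 -0.409 -0.003] [374. 190.]
cap 0.69 [ 0.538 -0.345  0.001] [323. 184.]
cap 0.59 [ 0.512 -0.489 -0.002] [353. 163.]
cap 0.45 [ 0.419 -0.328 -0.003] [359. 204.]
neck_top 0.71 [0.511 0.223 0.137] [198. 297.]
neck_top 0.36 [ 0.733  0.275 -0.003] [107. 306.]
tray 0.67 [ 0.565 -0.284 -0.006] [304. 194.]
stand 0.82 [ 0.516  0.224 -0.003] [202. 339.]
overcap 0.71 [ 0.599 -0.206  0.   ] [279. 204.]
collar_ring 0.56 [ 0.56  -0.281  0.001] [305. 194.]
spare_bottle 0.89 [ 0.788 -0.07  -0.002] [192. 206.]
spare_bottle 0.24 [ 0.558 -0.276  0.003] [305. 194.]
scale 0.79 [ 0.733  0.274 -0.002] [108. 305.]
```

View pics/scene0.png

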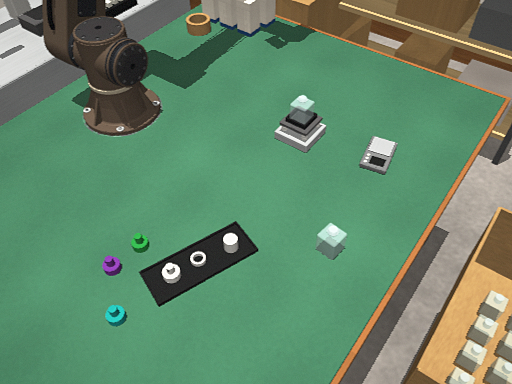

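The bare cap is at about pixel (172, 272), at one end of the tray. The ring is at (198, 258), the overcap at (231, 242) and the bottle neck at (303, 97). The green, purple and turquoise look-alikes lie outside the tray. I'll go by way of the bottle.

Emit:
{"method": "send_rows", "body": {"motion": [{"travel":[0.036,0.02,-0.005],"spin":0},{"travel":[0.036,0.02,-0.005],"spin":0},{"travel":[0.036,0.02,-0.005],"spin":0},{"travel":[0.036,0.02,-0.005],"spin":0},{"travel":[0.036,0.02,-0.005],"spin":0}], "gripper": 0.2, "squeeze": 30}}

```text
time_s: 1.32
tcp_pos: [0.3233, 0.5082, 0.2489]
eef_rot: [179.8, -0.0, -14.7]
contact_force: [1.3, -0.7, 0.3]
gripper_width: 0.0597
```

Emit:
{"method": "send_rows", "body": {"motion": [{"travel":[0.03,0.027,0],"spin":0},{"travel":[0.03,0.027,0],"spin":0},{"travel":[0.03,0.027,0],"spin":0},{"travel":[0.03,0.027,0],"spin":0},{"travel":[0.03,0.027,0],"spin":0}]}}

```text
time_s: 1.73
tcp_pos: [0.4383, 0.3343, 0.2515]
eef_rot: [-179.9, -0.1, -14.6]
contact_force: [1.2, 0.6, 0.1]
gripper_width: 0.0527
```

```bash
python3 - <<'E'
from h import *
s=r.get_state(); print(s["tcp_pos"],s["qd"])
c=cal("wrist"); im,d=r.capture("wrist"); cv2.imwrite("pics/w1.png",im); print(c)
for t in ["neck_top","bead","stand"]:
    for x in r.pinpoint("wrist",t)[:2]:
        P=w(c,x["at"]); print(t,round(x["conf"],2),P.round(4),np.round(px(c,P)))
E
```

```text
[0.43830107 0.33425675 0.25154766] [-4.92852076e+01 -5.45109437e+00 -6.15072719e+00  2.55595612e-02
  1.28294800e+00  4.92910903e+01]
{'fov_y': 65.33911611954225, 'cx': 258.4297685840525, 'cy': 191.6394657078917, 'origin': array([0.50903444, 0.31495114, 0.41118878]), 'orientation': array([ 1.64365298e+02,  1.07052178e-01, -1.04640190e+02])}
neck_top 0.71 [0.5105 0.2196 0.1412] [368.  76.]
bead 0.7 [0.5159 0.2267 0.1319] [355.  73.]
stand 0.92 [ 0.5146  0.2187 -0.0033] [329.  84.]
```

View pics/w1.png

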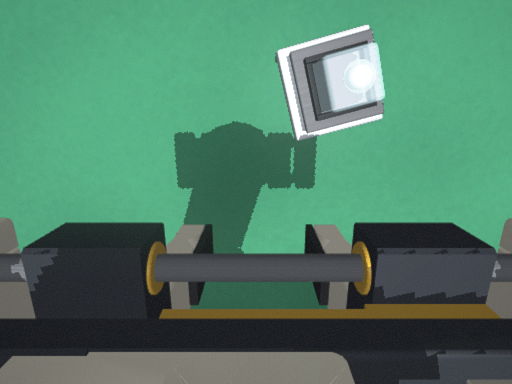

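Emit:
{"method": "send_rows", "body": {"motion": [{"travel":[0.01,0.036,0],"spin":0},{"travel":[0.01,0.036,0],"spin":0},{"travel":[0.01,0.036,0],"spin":0},{"travel":[0.01,0.036,0],"spin":0},{"travel":[0.01,0.036,0],"spin":0}]}}

```text
time_s: 2.35
tcp_pos: [0.4401, 0.1529, 0.2498]
eef_rot: [-179.9, -0.1, -14.1]
contact_force: [0.7, -1.0, -0.1]
gripper_width: 0.0529
```

Emit:
{"method": "send_rows", "body": {"motion": [{"travel":[0.01,0.036,0],"spin":0},{"travel":[0.01,0.036,0],"spin":0},{"travel":[0.01,0.036,0],"spin":0},{"travel":[0.01,0.036,0],"spin":0},{"travel":[0.01,0.036,0],"spin":0}]}}

```text
time_s: 2.77
tcp_pos: [0.4445, -0.0353, 0.2509]
eef_rot: [-179.8, -0.3, -13.3]
contact_force: [1.7, 0.1, 0.4]
gripper_width: 0.0527
```

Emit:
{"method": "send_rows", "body": {"motion": [{"travel":[0.01,0.036,0],"spin":0},{"travel":[0.01,0.036,0],"spin":0},{"travel":[0.01,0.036,0],"spin":0},{"travel":[0.01,0.036,0],"spin":0},{"travel":[0.01,0.036,0],"spin":0}]}}

```text
time_s: 3.18
tcp_pos: [0.4545, -0.225, 0.2521]
eef_rot: [-179.6, -0.6, -12.7]
contact_force: [0.3, -0.3, 0.2]
gripper_width: 0.0528
```

Emit:
{"method": "send_rows", "body": {"motion": [{"travel":[0.01,0.036,0.02],"spin":0},{"travel":[0.01,0.036,0.02],"spin":0},{"travel":[0.006,0.02,0.02],"spin":0},{"travel":[0,0,0],"spin":0},{"travel":[0,0,0],"spin":0}]}}

```text
time_s: 3.6
tcp_pos: [0.4658, -0.3248, 0.1905]
eef_rot: [-179.7, -0.8, -12.5]
contact_force: [-0.2, -0.1, 1.3]
gripper_width: 0.0525
```

```bash
cat > look.py <<'E'
from h import *
import sys
out,ts=sys.argv[1],sys.argv[2:]
s=r.get_state(); print(s["tcp_pos"].round(4),s["eef_rot"],np.abs(s["qd"]).max())
c=cal("wrist"); im,d=r.capture("wrist"); cv2.imwrite(f"pics/{out}.png",im)
np.savez(f"pics/{out}.npz",d=d,o=c["origin"],R=Rm(c))
for t in ts:
    for x in r.pinpoint("wrist",t)[:2]:
        P=w(c,x["at"]); print(t,round(x["conf"],2),P.round(4),np.round(px(c,P)))
P=cloud(c,d); z=P[...,2]
def blob(zl,zh,near,rad,nm):
    m=(z>zl)&(z<zh)&(d>0)&(np.hypot(P[...,0]-near[0],P[...,1]-near[1])<rad)
    if m.sum()>20:
        q=P[m]; (cx,cy),rr=cv2.minEnclosingCircle(q[:,:2].astype(np.float32)); v,u=np.nonzero(m)
        print(nm,m.sum(),"mean",q.mean(0).round(4),"med z",np.median(q[:,2]).round(4),"circ",round(cx,4),round(cy,4),round(rr,4),"px",u.mean().round(),v.mean().round())
E
cat > lcap.py <<'E'
from look import *
blob(.038,.055,(.538,-.346),.04,"button"); blob(.018,.030,(.538,-.346),.04,"shoulder")
E
python3 lcap.py w2 cap cap_shoulder
```

```text
[ 0.4658 -0.3248  0.1905] [-179.66242181   -0.75190876  -12.50231157] 3.1750892054246664
cap 0.95 [ 0.5361 -0.3496  0.0029] [267. 109.]
cap 0.83 [ 4.126e-01 -4.141e-01  4.000e-04] [340. 200.]
cap_shoulder 0.96 [ 0.5389 -0.3472  0.0265] [265. 107.]
cap_shoulder 0.93 [ 0.4184 -0.3292  0.0207] [271. 215.]
button 269 mean [ 0.5374 -0.3475  0.0471] med z 0.0472 circ 0.5373 -0.3479 0.0092 px 266.0 108.0
shoulder 875 mean [ 0.5376 -0.3472  0.0253] med z 0.0253 circ 0.5373 -0.3475 0.02 px 265.0 108.0
```

View pics/w2.png

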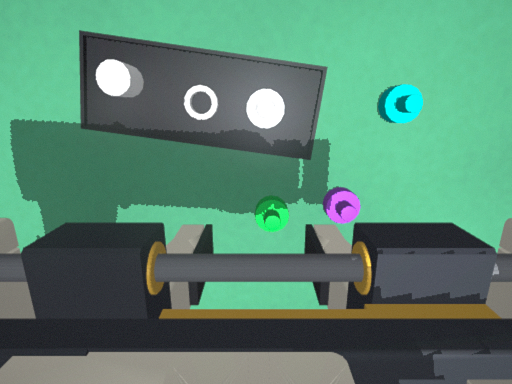

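The picture matches: the cap is at pixel (266, 108), the ring at (200, 102) and the overcap at (113, 77). The cap axis is at (0.537, -0.3475) and its shoulder is at z≈0.0245.

Emit:
{"method": "send_rows", "body": {"motion": [{"travel":[0.025,0.003,0.025],"spin":0},{"travel":[0.025,0.003,0.025],"spin":0},{"travel":[0.024,0.002,0.025],"spin":0},{"travel":[0,0,0],"spin":0},{"travel":[0,0,0],"spin":0}]}}

```text
time_s: 4.17
tcp_pos: [0.5474, -0.3418, 0.1248]
eef_rot: [-179.8, -1.7, -11.8]
contact_force: [0.2, 0.3, 0.1]
gripper_width: 0.0523
```

Emit:
{"method": "send_rows", "body": {"motion": [{"travel":[-0.006,0.004,0.015],"spin":0},{"travel":[-0.004,0.003,0.015],"spin":0},{"travel":[0,0,0.01],"spin":0},{"travel":[0,0,0],"spin":0},{"travel":[0,0,0],"spin":0}]}}

```text
time_s: 4.58
tcp_pos: [0.5414, -0.3425, 0.091]
eef_rot: [-179.8, -2.3, -11.3]
contact_force: [0.8, 0.1, 0.8]
gripper_width: 0.0528
```

Emit:
{"method": "send_rows", "body": {"motion": [{"travel":[0,0,0],"spin":0},{"travel":[0,0,0],"spin":0},{"travel":[0,0,0],"spin":0},{"travel":[0,0,0],"spin":0}]}}

```text
time_s: 4.92
tcp_pos: [0.5437, -0.3421, 0.0957]
eef_rot: [-179.9, -2.7, -11.2]
contact_force: [1.1, 0.3, 0.3]
gripper_width: 0.0524
```

```bash
python3 -c "
from h import *
s=r.get_state();print(s)"
```

```text
{'time_s': 4.9167, 'joints': array([-14.98393922,  22.28860819, -15.03984187,  -0.36557546,
       -50.00928892,  93.99038655]), 'qd': array([ 0.08530155, -0.63787584,  0.43604882, -0.08526784, -0.18291049,
       -0.04424834]), 'joint_torque': array([ 5.51202858e-02, -5.61650133e+01,  2.49337846e+01,  5.79373062e+00,
        2.24291040e-01, -2.37850341e-03]), 'tcp_pos': array([ 0.54365776, -0.34214331,  0.09573084]), 'eef_rot': array([-179.89505289,   -2.6754582 ,  -11.22443756]), 'contact_force': array([1.05814004, 0.32756818, 0.32910926]), 'moment': array([-0.03224596,  0.15045701, -0.05370636]), 'gripper_width': 0.05240554607669588}
```

The pose drifts a little on every row, about 1 mm up and 0.1° of tilt. I'll use few, larger rows from here.

Emit:
{"method": "send_rows", "body": {"motion": [{"travel":[-0.0055,0.0035,0.02],"spin":0},{"travel":[-0.004,0.0035,0.025],"spin":0},{"travel":[-0.002,0,0.02],"spin":0}]}}

```text
time_s: 5.17
tcp_pos: [0.5395, -0.3494, 0.0362]
eef_rot: [180.0, -3.5, -11.1]
contact_force: [-0.1, -0.4, 0.2]
gripper_width: 0.0526
```

Emit:
{"method": "send_rows", "body": {"motion": [{"travel":[-0.004,-0.002,0.009],"spin":0}]}}

```text
time_s: 5.25
tcp_pos: [0.5358, -0.3469, 0.025]
eef_rot: [180.0, -3.4, -11.2]
contact_force: [-0.9, 0.4, 0.7]
gripper_width: 0.0528
```

Emit:
{"method": "send_rows", "body": {"motion": [{"travel":[0,0,0.001],"spin":0},{"travel":[0,0,0.001],"spin":0},{"travel":[0,0,0.001],"spin":0},{"travel":[0,0,0.001],"spin":0}], "gripper": -1, "squeeze": 40}}

```text
time_s: 5.58
tcp_pos: [0.5348, -0.3469, 0.0204]
eef_rot: [180.0, -3.2, -11.2]
contact_force: [-3.3, 3.1, 8.2]
gripper_width: 0.0377
```

Emit:
{"method": "send_rows", "body": {"motion": [{"travel":[0,0,-0.005],"spin":0},{"travel":[0,0,-0.001],"spin":0}], "gripper": 0.2}}

```text
time_s: 5.75
tcp_pos: [0.5355, -0.3472, 0.0282]
eef_rot: [180.0, -3.3, -11.2]
contact_force: [0.5, -0.6, 0.6]
gripper_width: 0.0458
```

```bash
cat > lside.py <<'E'
from h import *
import sys
s=r.get_state(); print(s["tcp_pos"].round(4),s["eef_rot"].round(1),s["gripper_width"],s["contact_force"].round(1),s["joints"].round(1))
x,y,z=map(float,sys.argv[2:5]); ims=[]
for n in ["side","scene"]:
    c=cal(n); im,d=r.capture(n); u,v=map(int,px(c,[x,y,z])); u=min(max(u,40),472);v=min(max(v,40),344)
    ims.append(cv2.resize(im[v-40:v+40,u-40:u+40],(390,390),interpolation=cv2.INTER_CUBIC))
cv2.imwrite(f"pics/{sys.argv[1]}.png",np.hstack(ims))
E
python3 lside.py s3 .537 -.347 .03
```

```text
[ 0.5355 -0.3472  0.0282] [180.   -3.3 -11.2] 0.04580833005042017 [ 0.5 -0.6  0.6] [-15.6  26.1 -19.7  -0.3 -40.9  94.7]
```

View pics/s3.png

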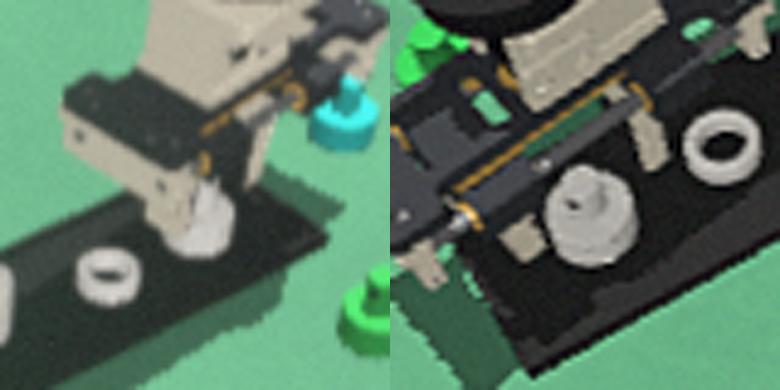

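The cap stands undisturbed between the fingers, with its button near pixel (578, 200) in the right half. The tips had only touched the shoulder. I'll close from slightly higher.

Emit:
{"method": "send_rows", "body": {"motion": [{"travel":[0.001,0,0],"spin":0},{"travel":[0,0,0],"spin":0},{"travel":[0,0,0],"spin":0},{"travel":[0,0,0],"spin":0},{"travel":[0,0,0],"spin":0}], "gripper": -1}}

```text
time_s: 6.27
tcp_pos: [0.5372, -0.3475, 0.0286]
eef_rot: [180.0, -3.4, -11.2]
contact_force: [0.1, 0.8, 0.3]
gripper_width: 0.0246
```

Emit:
{"method": "send_rows", "body": {"motion": [{"travel":[0,0,0.0015],"spin":0},{"travel":[0,0,0],"spin":0},{"travel":[0,0,0],"spin":0},{"travel":[0,0,0],"spin":0}]}}

```text
time_s: 6.6
tcp_pos: [0.5374, -0.3476, 0.0271]
eef_rot: [180.0, -3.4, -11.2]
contact_force: [-0.6, 0.6, 1.8]
gripper_width: 0.017
```

Emit:
{"method": "send_rows", "body": {"motion": [{"travel":[0,0,-0.015],"spin":0},{"travel":[0,0,-0.035],"spin":0},{"travel":[0,-0.01,-0.04],"spin":0},{"travel":[-0.01,-0.03,-0.03],"spin":0},{"travel":[-0.014,-0.036,-0.015],"spin":0}]}}

```text
time_s: 7.02
tcp_pos: [0.5179, -0.2691, 0.1567]
eef_rot: [-180.0, -2.6, -11.6]
contact_force: [1.5, 1.5, 0.5]
gripper_width: 0.0168
```

Emit:
{"method": "send_rows", "body": {"motion": [{"travel":[-0.013,-0.037,-0.01],"spin":0},{"travel":[-0.013,-0.037,-0.01],"spin":0},{"travel":[-0.013,-0.037,-0.01],"spin":0},{"travel":[-0.013,-0.037,-0.01],"spin":0},{"travel":[-0.013,-0.037,-0.01],"spin":0}]}}

```text
time_s: 7.43
tcp_pos: [0.4873, -0.0693, 0.2079]
eef_rot: [-179.9, -2.9, -11.9]
contact_force: [0.6, 0.5, -0.3]
gripper_width: 0.0169
```

Emit:
{"method": "send_rows", "body": {"motion": [{"travel":[-0.013,-0.036,-0.002],"spin":0},{"travel":[-0.013,-0.036,-0.002],"spin":0},{"travel":[-0.013,-0.036,-0.002],"spin":0},{"travel":[-0.013,-0.036,-0.002],"spin":0},{"travel":[-0.013,-0.036,-0.002],"spin":0}]}}

```text
time_s: 7.85
tcp_pos: [0.4569, 0.1291, 0.2187]
eef_rot: [-179.6, -3.2, -11.9]
contact_force: [1.3, 0.2, -0.9]
gripper_width: 0.0171
```

Emit:
{"method": "send_rows", "body": {"motion": [{"travel":[-0.013,-0.03,0],"spin":0},{"travel":[-0.01,-0.025,0],"spin":0},{"travel":[-0.005,-0.01,0],"spin":0},{"travel":[0,0,0],"spin":0},{"travel":[0,0,0],"spin":0}]}}

```text
time_s: 8.27
tcp_pos: [0.4396, 0.209, 0.2179]
eef_rot: [-179.5, -3.2, -11.4]
contact_force: [0.9, -0.4, -1.0]
gripper_width: 0.0169
```

```bash
cat > lneck.py <<'E'
from look import *
n=(.511,.222)
blob(.1345,.146,n,.03,"necktop"); blob(.112,.125,n,.05,"bottle"); blob(.125,.134,n,.03,"bead"); blob(.050,.075,n,.08,"nest"); blob(.02,.035,n,.1,"stand")
E
python3 lneck.py w4 neck_top bead stand
```

```text
[0.4396 0.209  0.2179] [-179.46976767   -3.23947205  -11.41265609] 1.2587338072306602
neck_top 0.73 [0.5093 0.2208 0.1415] [226. 123.]
bead 0.76 [0.5156 0.225  0.1352] [220. 116.]
stand 0.68 [5.157e-01 2.204e-01 3.000e-04] [239. 119.]
necktop 856 mean [0.513  0.2234 0.1383] med z 0.1387 circ 0.513 0.2235 0.014 px 222.0 119.0
bottle 2693 mean [0.5132 0.2225 0.1208] med z 0.121 circ 0.513 0.2238 0.0342 px 226.0 119.0
bead 80 mean [0.5112 0.2224 0.1335] med z 0.1335 circ 0.5129 0.224 0.0143 px 225.0 121.0
nest 3348 mean [0.5138 0.2184 0.0624] med z 0.0614 circ 0.513 0.2238 0.0626 px 236.0 118.0
stand 1723 mean [0.5114 0.2094 0.0289] med z 0.029 circ 0.5126 0.2233 0.0762 px 247.0 119.0
```

View pics/w4.png

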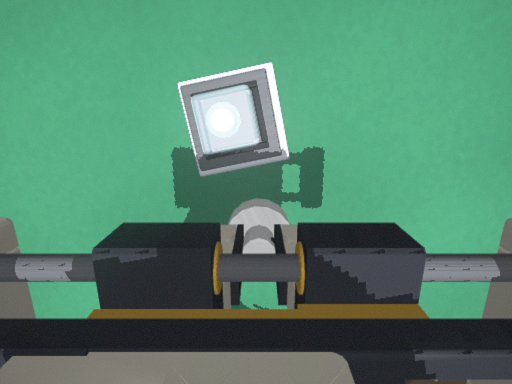

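The neck is at pixel (222, 119) and the held cap shows at (259, 215). The neck axis is (0.513, 0.2236). Next I'll measure the held cap in the same picture.

```bash
python3 - <<'E'
from h import *
f=np.load("pics/w4.npz"); c=cal("wrist"); c["origin"]=f["o"]; 
import h; h.Rm=lambda c:f["R"]
P=h.cloud(c,f["d"]); im=cv2.imread("pics/w4.png")
m=np.zeros((384,512),bool); m[196:256,226:292]=1
m&=(np.hypot(P[...,0]-.44,P[...,1]-.209)<.035)&(P[...,2]>.19)&(P[...,2]<.25)
q=P[m]; print(len(q)); print(np.histogram(q[:,2],bins=np.arange(.19,.25,.004)))
s=q[(q[:,2]>.206)&(q[:,2]<.222)]
# robust plane on collar top
A=np.c_[s[:,:2]-s[:,:2].mean(0),np.ones(len(s))]; k=np.ones(len(s),bool)
for _ in range(8):
    co=np.linalg.lstsq(A[k],s[k,2],rcond=None)[0]; k=abs(A@co-s[:,2])<.0015
print("plane slopes deg",np.degrees(np.arctan(co[:2])),co[2],k.sum())
p=s[k]; 
# outer edge: max x per y bin -> fit circle R=.02
b=[]; 
for y in np.arange(p[:,1].min(),p[:,1].max(),.002):
    g=p[(p[:,1]>=y)&(p[:,1]<y+.002)]
    if len(g)>3:b.append(g[g[:,0].argmax(),:2])
b=np.array(b); from scipy.optimize import least_squares
o=least_squares(lambda v:np.hypot(*(b-v).T)-.02,[.44,.209],loss='soft_l1',f_scale=.001)
print("center",o.x, np.abs(o.fun).mean(),p[:,:2].min(0),p[:,:2].max(0))
E
```

```text
2932
(array([  0,  23,  70,  94,  83,  96, 970,  80, 152, 173, 194, 417, 412,
        94]), array([0.19 , 0.194, 0.198, 0.202, 0.206, 0.21 , 0.214, 0.218, 0.222,
       0.226, 0.23 , 0.234, 0.238, 0.242, 0.246]))
plane slopes deg [-1.42495443  0.72608713] 0.21604845723947766 935
center [0.43906271 0.20858691] 0.0001486296888416053 [0.43970555 0.18941995] [0.4593196  0.22343491]
```

Emit:
{"method": "send_rows", "body": {"motion": [{"travel":[0.022,-0.01,0.005],"spin":0},{"travel":[0.022,-0.01,0.01],"spin":0},{"travel":[0.018,-0.008,0.01],"spin":0},{"travel":[0,0,0],"spin":0}]}}

```text
time_s: 8.8
tcp_pos: [0.5113, 0.2191, 0.198]
eef_rot: [-179.3, -3.4, -11.8]
contact_force: [-0.5, 0.7, -0.1]
gripper_width: 0.0172
```

Emit:
{"method": "send_rows", "body": {"motion": [{"travel":[0,-0.003,0.015],"spin":0},{"travel":[-0.001,-0.002,0.012],"spin":0},{"travel":[0,0,0],"spin":0}]}}

```text
time_s: 9.05
tcp_pos: [0.5152, 0.2208, 0.1698]
eef_rot: [-179.3, -3.4, -12.2]
contact_force: [-1.5, -0.9, -1.1]
gripper_width: 0.0166
```

Emit:
{"method": "send_rows", "body": {"motion": [{"travel":[-0.003,-0.003,0.003],"spin":0},{"travel":[-0.001,-0.001,0.004],"spin":0},{"travel":[0,0,0],"spin":0}]}}

```text
time_s: 9.3
tcp_pos: [0.5126, 0.2238, 0.163]
eef_rot: [-179.3, -3.4, -12.4]
contact_force: [-1.1, 0.0, 0.1]
gripper_width: 0.0169
```

```bash
python3 lside.py s5 .513 .2236 .145
```

```text
[0.5126 0.2238 0.163 ] [-179.3   -3.4  -12.4] 0.016889739904400587 [-1.1  0.   0.1] [ 45.4  10.8 -23.    3.1 -53.9  30.5]
```

View pics/s5.png

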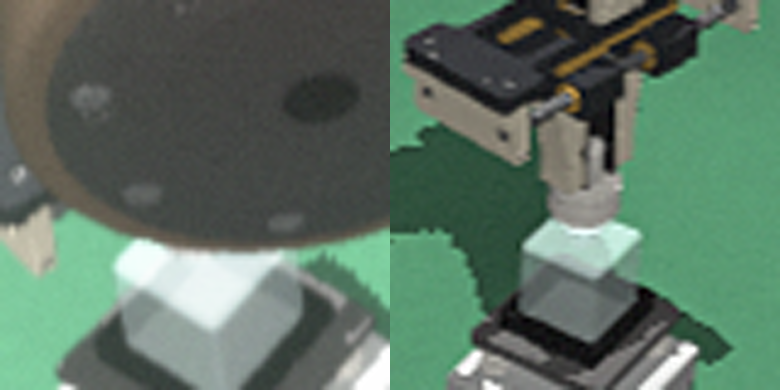

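The cap sits centred over the neck, at (585, 210) in the right half. Now I'll press in small steps and watch the force.

Emit:
{"method": "send_rows", "body": {"motion": [{"travel":[0,0,0.004],"spin":0},{"travel":[0,0,0.004],"spin":0}]}}

```text
time_s: 9.57
tcp_pos: [0.5142, 0.2247, 0.1574]
eef_rot: [-179.1, -3.5, -12.3]
contact_force: [-1.2, -1.4, 3.6]
gripper_width: 0.0167
```

Emit:
{"method": "send_rows", "body": {"motion": [{"travel":[0,0,0.004],"spin":0},{"travel":[0,0,0.004],"spin":0}]}}

```text
time_s: 9.73
tcp_pos: [0.5152, 0.2245, 0.1509]
eef_rot: [-179.1, -3.6, -12.2]
contact_force: [-4.9, -3.5, 12.6]
gripper_width: 0.0166
```

Emit:
{"method": "send_rows", "body": {"motion": [{"travel":[-0.002,0.001,0.005],"spin":0},{"travel":[-0.001,0,0.005],"spin":0}]}}

```text
time_s: 9.9
tcp_pos: [0.514, 0.2245, 0.1426]
eef_rot: [-179.0, -3.8, -12.2]
contact_force: [-0.9, -4.0, 7.4]
gripper_width: 0.0171
```

Emit:
{"method": "send_rows", "body": {"motion": [{"travel":[-0.0015,0.001,0.006],"spin":0},{"travel":[-0.001,0.0005,0.006],"spin":0}]}}

```text
time_s: 10.07
tcp_pos: [0.5143, 0.2245, 0.1337]
eef_rot: [-178.8, -4.1, -12.1]
contact_force: [-7.2, -3.2, 21.1]
gripper_width: 0.0171
```

```bash
python3 lside.py s6 .513 .2236 .125; python3 - <<'E'
from h import *
s=r.get_state(); print(s["tcp_pos"].round(4),s["contact_force"].round(1),s["time_s"])
c=cal("scene"); im,d=r.capture("scene"); P=cloud(c,d)
h=np.hypot(P[...,0]-.513,P[...,1]-.2236); z=P[...,2]
d0=None
for zl,zh in [(.04,.075)]:
    m=(h<.066)&(h>.035)&(z>zl)&(z<zh); hh,e=np.histogram(z[m],bins=np.arange(zl,zh,.002)); print(list(zip(e.round(3),hh)))
for n in ["scene"]:
    for t in ["neck_top","cap","cap_shoulder"]:
        for x in r.pinpoint(n,t)[:4]: print(t,round(x["conf"],2),w(c,x["at"]).round(4))
s=r.get_state(); print(s["tcp_pos"].round(4),s["contact_force"].round(1),s["time_s"])
E
```

```text
[0.5143 0.2245 0.1337] [-178.8   -4.1  -12.1] 0.017124431606904224 [-7.2 -3.2 21.1] [ 45.6  12.2 -26.    3.8 -48.7  29.9]
[0.5143 0.2244 0.1339] [-6.3 -3.6 20.1] 10.1667
[(np.float64(0.04), np.int64(18)), (np.float64(0.042), np.int64(29)), (np.float64(0.044), np.int64(55)), (np.float64(0.046), np.int64(84)), (np.float64(0.048), np.int64(57)), (np.float64(0.05), np.int64(33)), (np.float64(0.052), np.int64(10)), (np.float64(0.054), np.int64(16)), (np.float64(0.056), np.int64(11)), (np.float64(0.058), np.int64(12)), (np.float64(0.06), np.int64(19)), (np.float64(0.062), np.int64(18)), (np.float64(0.064), np.int64(2)), (np.float64(0.066), np.int64(1)), (np.float64(0.068), np.int64(0)), (np.float64(0.07), np.int64(2)), (np.float64(0.072), np.int64(1))]
neck_top 0.76 [0.5111 0.2257 0.1256]
cap 0.7 [ 0.5065 -0.492  -0.0014]
cap 0.54 [ 0.4147 -0.4148  0.0014]
cap 0.51 [ 0.4175 -0.3285 -0.0018]
cap 0.46 [0.512  0.224  0.1125]
cap_shoulder 0.86 [ 0.5104 -0.4952  0.0203]
cap_shoulder 0.69 [ 0.4084 -0.4108  0.022 ]
cap_shoulder 0.59 [ 0.4136 -0.3317  0.0183]
cap_shoulder 0.57 [0.5124 0.2233 0.1324]
[0.5142 0.2244 0.1343] [-6.5 -3.3 19.6] 10.3667
```

View pics/s6.png

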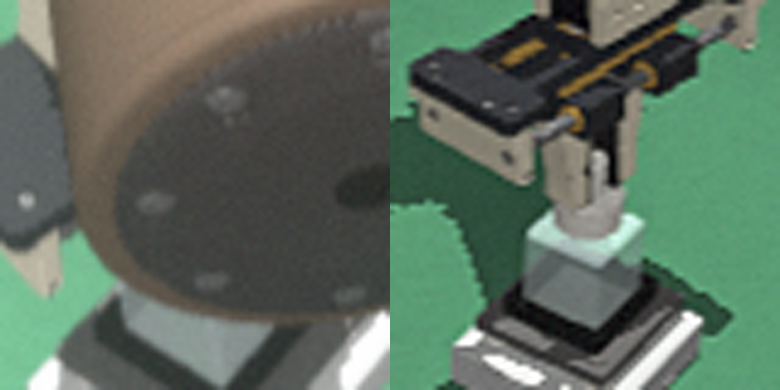

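Emit:
{"method": "send_rows", "body": {"motion": [{"travel":[-0.003,0.001,0.006],"spin":0},{"travel":[-0.003,0.001,0.006],"spin":0}]}}

```text
time_s: 10.53
tcp_pos: [0.5146, 0.2246, 0.1324]
eef_rot: [-178.6, -4.9, -11.8]
contact_force: [-16.4, -12.1, 59.4]
gripper_width: 0.0175
```

```bash
python3 - <<'E'
from h import *
def p():
    s=r.get_state(); print(s["time_s"],s["tcp_pos"].round(4),s["eef_rot"].round(1),s["contact_force"].round(1),s["gripper_width"])
p()
c=cal("scene")
for i in range(8): im,d=r.capture("scene")
p()
f=192/np.tan(np.radians(c["fov_y"]/2))
cv2.imwrite("pics/s7.png",cv2.resize(im[70:140,260:350],(800,622)[:2] if 0 else (720,560),interpolation=cv2.INTER_CUBIC))
print([(t,[(round(x["conf"],2),w(c,x["at"]).round(4)) for x in r.pinpoint("scene",t) if w(c,x["at"])[1]>.1]) for t in ["neck_top","cap","bead"]])
E
```

```text
10.5333 [0.5146 0.2246 0.1324] [-178.6   -4.9  -11.8] [-16.4 -12.1  59.4] 0.017450264958544057
10.9333 [0.5144 0.2245 0.1326] [-178.5   -4.9  -11.8] [-10.4 -10.1  45.1] 0.0170222191982333
[('neck_top', [(0.6, array([0.5095, 0.2251, 0.1287]))]), ('cap', [(0.51, array([0.5132, 0.2226, 0.1105]))]), ('bead', [(0.82, array([0.5156, 0.2248, 0.1176]))])]
```

View pics/s7.png

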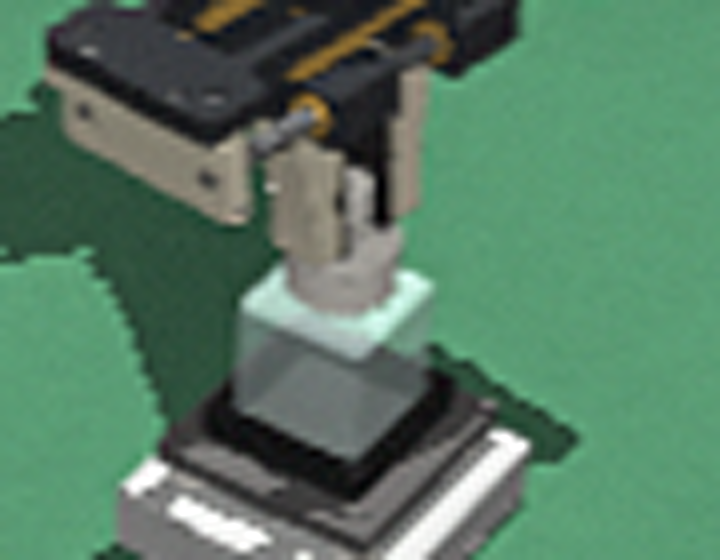

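Emit:
{"method": "send_rows", "body": {"motion": [{"travel":[-0.001,0.0005,0.004],"spin":0}]}}

```text
time_s: 11.17
tcp_pos: [0.5148, 0.2242, 0.1329]
eef_rot: [-178.4, -5.1, -11.8]
contact_force: [-17.0, -2.1, 24.8]
gripper_width: 0.0169
```

```bash
python3 - <<'E'
from h import *
def p():
    s=r.get_state(); print(s["time_s"],s["tcp_pos"].round(4),s["eef_rot"].round(1),s["contact_force"].round(1))
p()
for i in range(10): r.capture("scene")
p()
E
```

```text
11.1667 [0.5148 0.2242 0.1329] [-178.4   -5.1  -11.8] [-17.   -2.1  24.8]
11.6667 [0.5148 0.2243 0.1328] [-178.4   -5.1  -11.8] [-13.4  -5.7  34.6]
```

```bash
python3 -c "
from h import *
r.close_job(); s=r.get_state(); print(s['time_s'],s['tcp_pos'],s['contact_force'])"
```

```text
the job is handed in; nothing more can be done
the job is handed in; nothing more can be done
```

The pump cap is snapped on and home, and I handed the job in at about 11.7 s with the gripper still pushing on it. I took the bare aluminium cap from the tray by its button, centred it over the neck and pressed straight down.

**Snap and seating:** The upward force rose to 12.6 N and fell to 7.4 N as the cap passed the bead. It then climbed to about 20 N. The fingertips ended at z = 0.133 m, which fits a fully seated cap with the nest at its 12 mm stop. Camera estimates put the cap's origin 13–18 mm below the neck top, against 15 mm when home.

**Hold:** My last reading was a push of about 35 N down at the nest stop, well past the required 5 mm. The position stayed steady over half a second.

**Less clean:**
- **First grasp:** The first closing touched the cap's shoulder with about 8 N. I reopened and gripped slightly higher, and the cap was not disturbed.
- **Tilt:** The tool drifted to about 5° of tilt, leaving a sideways force of about 13–17 N at the end.
- **Peak push:** The push briefly reached about 59 N through the fingertips at the nest stop, and I eased it off.
- **Bystanders:** I did not deliberately touch any other part, but I took no final close-up of the tray.

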